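# Fold down and tuck in the dowel-box cover

## Task

Close the dowel box against sawdust: with the fingertips push its standing, sprung cover over until it lies flat on the box, then, keeping it pressed down, push it along by its ridge until its free edge is tucked fully home beneath the retaining lip, so that it stays shut by itself when you let go. Do not pinch or grip the cover, and leave the other things on the bench where they are.

Things in the scene. Friction and masses are not known exactly. Their poses are not given: they have to be found in the camera images.
- box: Sheet-metal dowel box bolted to the bench, 190 (x) x 150 (y) x 60 mm tall, walls to the full height, open on top, wooden dowels inside. Origin: centre of the underside, on the bench. Its z is up; its x points from the hinge of the cover towards the retaining lip (roughly away from the robot). It cannot move.
- cover_hinge (a joint): Cover angle, rad: 0 = flat over the box, pi/2 = upright, at most 1.9; starts at 1.3 to 1.75. The hinge line runs along the box's y, 64 mm above the bench, 75 mm on the -x side of the box's origin when cover_slide is 0. A light spring swings it open again (half-way or more) if let go and not held by the lip; holding it flat takes 1 to 2 N at 60 mm from the hinge.
- cover_slide (a joint): How far cover and hinge pin have slid in the slotted hinge along the box's x towards the lip, m: 0 to 0.020 (stop); starts at 0 to 0.002. About 3.5 N of friction; stays where it is left. Near 0 the cover folds down just short of the lip; if slid forward first, its edge comes down on top of the lip.
- cover_outer: The cover: steel plate 120 mm wide (y), 3 mm thick, its free edge 125 mm from the hinge line, with the ridge on its outer face. Origin on the hinge line, midway across; x along the plate from the hinge to the free edge, z out of the outer face (up when flat). The plate spans z -1.5 to +1.5 mm. The outer face looks towards the robot while the cover stands open.
- cover_inner: Grey stiffening panel on the underside (inner face) of the cover, 85 x 100 x 3 mm. Same frame as cover_outer.
- ridge (a point): Foot of the push ridge on the outer face, midway across the cover, 78 mm from the hinge line. The ridge is 60 mm wide (y) and 8.5 mm high: a steep face towards the hinge, to push against, and a slope of about 40 degrees towards the free edge. Between hinge and ridge the outer face is smooth and free.
- cover_edge (a point): Middle of the cover's free edge, mid-thickness.
- lip_front (a point): Front edge of the fixed retaining lip, midway across. The lip: steel strip 80 mm wide (y), 3 mm thick, underside 68.5 mm above the bench, first 5 mm flared up; it reaches from 55 to 83 mm on the +x side of the box's origin. Cover flat, cover_slide 0: free edge 5 mm short of the lip; at 0.020: 15 mm beneath it, with 3 mm of play.
- block: Bystander: planed wooden block 90 x 45 x 45 mm, loose beside the box on the -y side. To be left alone. Origin: centre of its underside.
- tape: Bystander: black tape measure 62 x 36 x 60 mm tall, loose beside the box on the +y side. To be left alone. Origin: centre of its underside.
- glue: Bystander: white glue bottle, 60 mm wide, 125 mm tall, to the left of the box. To be left alone. Origin: centre of its underside.
- driver: Bystander: screwdriver lying on the bench to the right. To be left alone.
- hammer: Bystander: hammer lying on the bench to the left. To be left alone.
- jar: Bystander: glass jar with steel cap, 72 mm wide, 60 mm tall, just beyond the lip side of the box. To be left alone. Origin: centre of its underside.

How it is judged:
By the outcome, as a careful person would: the job done as asked, in the order asked, and still so for the second after the job is handed in, with the robot touching nothing.
It also fails if it takes over 45 s, if anything falls off the work surface, if the arm or the gripper's body presses on something with over 40 N, if the wrist force passes 120 N, or if a joint passes its speed limit or range.

## Robot

A 6-joint arm with a two-finger parallel gripper is mounted at the origin on the work surface. World frame = base frame: x ahead of the robot, y to its left, z up, the work surface at z = 0. Lengths are in mm, angles in degrees, forces in N, time in s.
With the tool pointing down it reaches from about 375 to 900 mm from the base axis. Payload 3.1 kg.
Tool frame: the origin (TCP) lies at the very end of the fingers, on their centre line; the grasp point (between the pads) lies 19 mm behind it; z points along the fingers, y is the line along which they close (so a half turn about z gives the same grasp; the last joint's range is limited). The gripper opens to 87 mm and grips with 3 to 60 N. Pads are 19 mm wide; open, the fingers measure 117 mm over their backs; the gripper's body (75 mm by 190 mm) begins 51 mm behind the grasp point.
Start: joints at [57.897, 30.224, 82.088, -0, 67.689, -10.227], TCP at [232.828, 579.989, 222.548] pointing down, gripper open.
Joint ranges: [-176.69, 176.69], [-43.24, 126.21], [12.49, 139.97], [-82, 262], [0, 151.66], [-163.58, 163.58]. Speed limits (degrees/s): [159.86, 159.86, 180, 180, 180, 180].

## Interface

Orientations are given as [roll, pitch, yaw] about the fixed x, y, z axes, in that order (R = Rz(yaw) Ry(pitch) Rx(roll)).
In Python, from plant import * gives the robot as it stands. The module is installed in compiled form; this text tells all that it offers.
- The arm moves only by the tool arm_command, never from a script. Its argument "commands" is a list that holds one entry, the list of rows, each a list of 6 numbers: the shift along the world's x, y, z in mm, then the turn, a rotation vector about the world's x, y, z in degrees. In form: [[[dx, dy, dz, rx, ry, rz], ...]]. A call has 1 to 20 rows; each row shifts and turns the commanded pose from where the row before left it; what a row does not reach is not made up. A row lasts 1/10 s, in which the tool goes at most 50 mm and 8.59 degrees, less where a joint would pass 70% of its speed; a pose out of reach is approached as far as the arm can. A call is refused whole if a number of a shift passes 50 or a number of a turn 8.59, either way. A call with a gripper value outside its range is refused whole. "grip" is the opening, from 0 (shut) to 1 (fully open), set as the call begins (left out, the last holds). The fingers move at their own pace and stop on an object; "force" is the grip in N (left out, the last holds). Time passes only in rows, so rows that do not move let the fingers close. It gives the time, the measured TCP pose, the force, the opening and the grip force at its end, in the units of the state.
- read_state(): the state, without advancing time (a new reading comes with each control period).
- capture(name): name is "scene" or "top" or "wrist"; returns a dict with "frame" (420x560x3 uint8, blue, green, red), "fx", "fy", "cx", "cy" (pixels), "R" (3x3) and "t" (3): a world point X has camera coordinates R X + t. Camera axes: x right, y down, z forward; pixel columns grow to the right and rows downward; lengths in mm; the calibration is good to about 2 mm. A picture is of the moment at which its call begins. There is no depth.
- sign_off(): hands the job in; it is judged then, once.
Trained networks look in the newest picture that a camera, given by its name, has taken for a name from the list of things; names that differ only in an ending like _2 or _b are one class to them, and where a whole thing is asked for, a point or a joint stands for the part that bears it (a point fixed in the world has none). Each returns a list of dicts, best first, with "score" (0 to 1); they miss things now and then, are a little off and sometimes report something else, mostly with a low value. They report only what shows in the picture. A call takes as long as a camera call.
- look_for(camera, label): "location" ([x, y, z] in mm, in world coordinates, good to about 4 mm: the middle of the surface that is visible of it).
The state is a dict: "time_s": time; "qpos": joint angles; "qd": joint speeds; "effort": joint torques, N m; "ee_pos": TCP position; "tool_rot": TCP orientation; "ft_force": force on the tool from outside, world axes, zero at the start; "ft_torque": the same for the moment, N m; "gripper_width": finger opening in mm; "gripper_force": force on a finger pad.
Only numpy, scipy, OpenCV 4.12 (cv2) and the standard library are available. Lean on these libraries where they do the work, as an engineer would, in place of code of your own. Each camera call takes 0.05 s, during which the arm holds its last target. There are 200 camera calls.

## Working session

There is one attempt and no reset: what is moved stays moved. The work goes in short steps, Python scripts to look and compute and a tool call to move; the robot and the scene stay as the last step left them, time stands still between calls to the robot, and variables do not carry over. Pictures are saved under pics/ and viewed, at most 10 in all, crops included, and the job is handed in when it is done.

Besides the shell and the picture viewer there is one more tool, called after "Call:" as name([rows], argument=value, ...), one row to a line, values as JSON. arm_command: Moves the arm, as the interface text tells. Its arguments: {"type":"object","properties":{"commands":{"type":"array","items":{"type":"array","items":{"type":"array","items":{"type":"number"}}}},"grip":{"type":"number"},"force":{"type":"number"}},"required":["commands"]}

```bash
mkdir -p pics
cat > h.py <<'E'
from plant import *
import numpy as np, cv2
def proj(c,X):
    p=np.array(c["R"])@np.array(X,float)+np.array(c["t"]).ravel()
    return [round(c["fx"]*p[0]/p[2]+c["cx"]),round(c["fy"]*p[1]/p[2]+c["cy"])]
def onplane(c,uv,z):
    R=np.array(c["R"]);t=np.array(c["t"]).ravel()
    o=-R.T@t; d=R.T@np.array([(uv[0]-c["cx"])/c["fx"],(uv[1]-c["cy"])/c["fy"],1])
    return o+d*(z-o[2])/d[2]
E
python3 - <<'E'
from h import *
ims=[]
for n in("scene","top"):
    c=capture(n);cv2.imwrite(f"pics/{n}0.png",c["frame"]);ims.append(c["frame"])
    print(n,"cam at",(-np.array(c["R"]).T@np.array(c["t"]).ravel()).round())
    for l in("box","cover_outer","cover_inner","ridge","cover_edge","lip_front","block","tape","glue","jar","hammer","driver"):
        r=look_for(n,l)
        print(l,[(np.round(a["location"]).tolist(),round(a["score"],2)) for a in r[:2]])
s=read_state();print(s["time_s"],s["ee_pos"],s["tool_rot"],s["ft_force"])
E
```

```text
scene cam at [1327.  367. 1057.]
box [([527.0, -68.0, 52.0], 0.58)]
cover_outer [([472.0, -57.0, 174.0], 0.88)]
cover_inner [([479.0, -65.0, 131.0], 0.86), ([705.0, -125.0, 56.0], 0.63)]
ridge [([477.0, -58.0, 136.0], 0.95)]
cover_edge [([478.0, -61.0, 138.0], 0.6), ([618.0, -91.0, 69.0], 0.44)]
lip_front [([616.0, -91.0, 67.0], 0.66)]
block [([554.0, -231.0, 43.0], 0.97)]
tape [([608.0, 73.0, 56.0], 0.76)]
glue [([482.0, -63.0, 129.0], 0.73), ([469.0, 405.0, 81.0], 0.57)]
jar [([705.0, -125.0, 56.0], 0.77)]
hammer [([661.0, 462.0, 27.0], 0.72), ([477.0, -61.0, 136.0], 0.61)]
driver [([524.0, -488.0, 24.0], 0.72)]
top cam at [ 409.   10. 1107.]
box [([556.0, -79.0, 26.0], 0.95), ([453.0, 388.0, 87.0], 0.44)]
cover_outer [([463.0, -62.0, 153.0], 0.7)]
cover_inner []
ridge [([466.0, -64.0, 167.0], 0.81)]
cover_edge []
lip_front [([620.0, -89.0, 70.0], 0.52)]
block [([546.0, -236.0, 43.0], 0.89)]
tape [([586.0, 66.0, 61.0], 0.9), ([452.0, 390.0, 87.0], 0.39)]
glue [([452.0, 390.0, 85.0], 0.83)]
jar [([684.0, -129.0, 64.0], 0.85)]
hammer [([626.0, 474.0, 22.0], 0.71)]
driver [([515.0, -496.0, 20.0], 0.68)]
1.3 [232.84226686 580.00231563 222.54954669] [ 1.79999529e+02 -1.35274394e-04  1.58123972e+02] [0.47670638 0.32377147 0.21671519]
```

View pics/scene0.png

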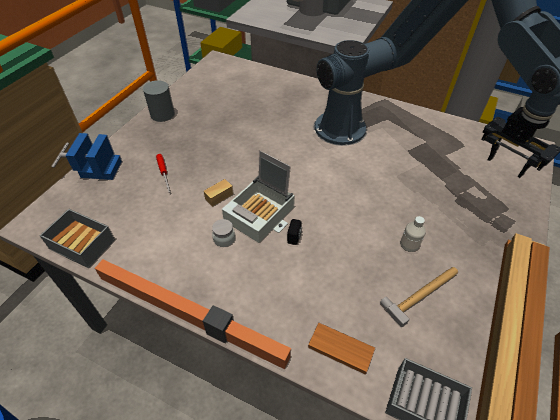

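View pics/top0.png

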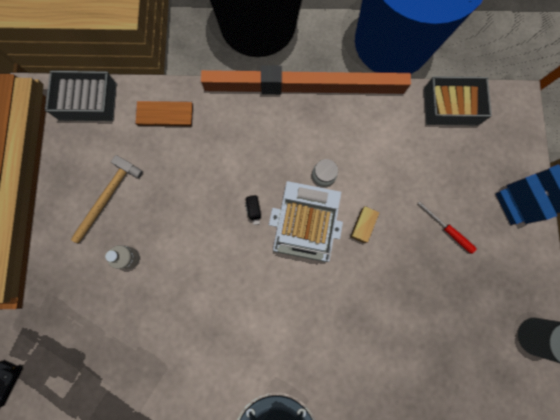

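The scene picture shows the box at about (258,208) with its cover standing at (275,172). In the top picture the box is at about (307,222), with its lip towards (312,195), the tape at (253,208), the block at (365,225) and the jar at (325,173). Next I'll fit the box pose more precisely with an overlay.

```bash
cat >> h.py <<'E'
def box2w(P,B):  # B=(x,y,yawdeg)
    a=np.radians(B[2]);return np.array([B[0]+P[0]*np.cos(a)-P[1]*np.sin(a),B[1]+P[0]*np.sin(a)+P[1]*np.cos(a),P[2]])
def cov(x,y,z,th,s=0):
    return (-75+s+x*np.cos(th)-z*np.sin(th), y, 64+x*np.sin(th)+z*np.cos(th))
E
python3 - <<'E'
from h import *
B=(549,-77,-10.2); th=1.5
out=[]
for n,o,sz in(("top",(260,170),95),("scene",(215,145),95)):
    c=capture(n);S=4
    im=cv2.resize(c["frame"][o[1]:o[1]+sz,o[0]:o[0]+sz],None,fx=S,fy=S,interpolation=cv2.INTER_CUBIC)
    raw=im.copy()
    def poly(pts,col):
        q=[]
        for p in pts:
            w=box2w(p,B);X=np.array(c["R"])@w+np.array(c["t"]).ravel()
            q.append([(c["fx"]*X[0]/X[2]+c["cx"]-o[0]+.5)*S,(c["fy"]*X[1]/X[2]+c["cy"]-o[1]+.5)*S])
        cv2.polylines(im,[np.int32(np.round(q))],True,col,1)
    poly([(x,y,60) for x,y in((-95,-75),(95,-75),(95,75),(-95,75))],(0,0,255))
    poly([(x,y,71.5) for x,y in((55,-40),(83,-40),(83,40),(55,40))],(0,255,0))
    poly([cov(x,y,0,th) for x,y in((0,-60),(125,-60),(125,60),(0,60))],(255,0,255))
    out.append(np.hstack([raw,im]))
for i,m in enumerate(out): cv2.imwrite(f"pics/crop{i}.png",m)
E
```

```text
(no output)
```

View pics/crop0.png

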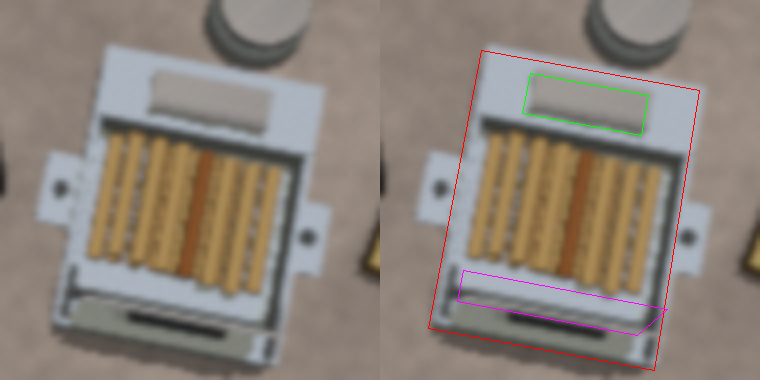

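View pics/crop1.png

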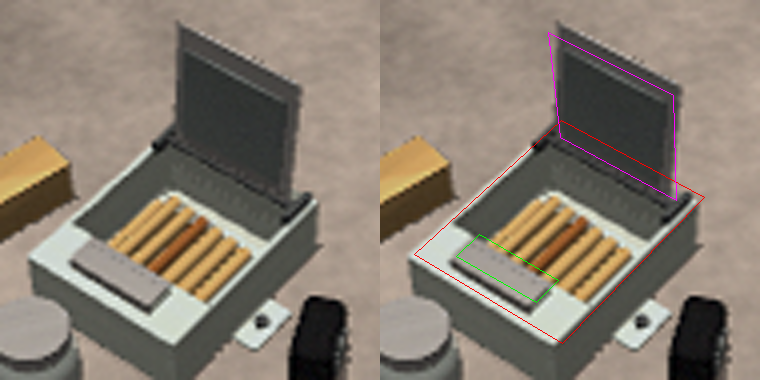

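The crops show the model a few pixels off: top-view box corners are at about (107,45), (325,88), (275,367) and (52,327), against model corners up to 6 px away. The cover leans back further than 1.5 rad, so I'll fit the pose to these corners.

Run:
```python
from h import *
from scipy.optimize import least_squares
C={n:capture(n) for n in("top","scene")}
O={"top":(260,170),"scene":(215,145)}
bc=lambda x,y,z:(lambda th,s:(x,y,z))
cv=lambda x,y:(lambda th,s:cov(x,y,0,th,s))
obs=[("top",(107,45),bc(95,75,60)),("top",(325,88),bc(95,-75,60)),("top",(275,367),bc(-95,-75,60)),("top",(52,327),bc(-95,75,60)),
("scene",(30,258),bc(95,-75,60)),("scene",(175,347),bc(95,75,60)),("scene",(317,200),bc(-95,75,60)),
("top",(152,72),bc(83,40,71.5)),("top",(272,92),bc(83,-40,71.5)),("top",(266,132),bc(55,-40,71.5)),("top",(148,110),bc(55,40,71.5)),
("scene",(179,22),cv(125,-60)),("scene",(301,88),cv(125,60))]
def res(p):
    r=[]
    for n,uv,f in obs:
        c=C[n];w=box2w(f(p[3],.5),p[:3]);X=np.array(c["R"])@w+np.array(c["t"]).ravel()
        r+=[(c["fx"]*X[0]/X[2]+c["cx"]-O[n][0]+.5)-uv[0]/4,(c["fy"]*X[1]/X[2]+c["cy"]-O[n][1]+.5)-uv[1]/4]
    return np.array(r)
f=least_squares(res,[549,-77,-10,1.6],loss="soft_l1")
print(f.x,f.fun.reshape(-1,2).round(1).tolist())
B=f.x[:3]
for nm,P in(("lip",(55,0,70)),("hinge",(-75,0,64)),("ridge flat",(3,0,67)),("edge",cov(125,0,0,f.x[3])),("ridge",cov(78,0,1.5,f.x[3]))): print(nm,box2w(P,B).round(1))
```

```text
[551.43259174 -79.4298022  -10.74302227   1.62717996] [[-0.2, 0.1], [-0.3, 0.0], [0.3, 0.0], [-0.2, -1.1], [-0.1, -0.9], [0.4, -0.7], [1.0, -0.4], [0.7, -0.8], [0.1, -0.1], [-0.2, 0.1], [-0.3, -0.2], [-0.4, -0.0], [-0.1, -0.7]]
lip [605.5 -89.7  70. ]
hinge [477.7 -65.4  64. ]
ridge flat [554.4 -80.   67. ]
edge [470.8 -64.1 188.8]
ridge [472.  -64.4 141.8]
```

Call:
arm_command([
  [[20,-28,0,0,0,1.12],[20,-28,0,0,0,1.12],[20,-28,0,0,0,1.12],[20,-28,0,0,0,1.12],[20,-28,0,0,0,1.12],[20,-28,0,0,0,1.12],[20,-28,0,0,0,1.12],[20,-28,0,0,0,1.12],[20,-28,0,0,0,1.12],[20,-28,0,0,0,1.12],[0,-35,0,0,0,0],[0,-35,0,0,0,0],[0,-35,0,0,0,0],[0,-35,0,0,0,0],[0,-35,0,0,0,0],[0,-35,0,0,0,0],[0,-35,0,0,0,0],[0,-35,0,0,0,0],[0,-35,0,0,0,0],[0,-35,0,0,0,0]],
], grip=0)

```text
time_s: 3.5
ee_pos: [432.9, -51.5, 222.8]
tool_rot: [-180.0, 0.1, 169.3]
ft_force: [1.1, -0.8, 0.4]
gripper_width: 0.5
gripper_force: 0.0
```

Call:
arm_command([
  [[0,0,-8,-0.56,-2.95,0],[0,0,-8,-0.56,-2.95,0],[0,0,-8,-0.56,-2.95,0],[0,0,-8,-0.56,-2.95,0],[0,0,-8,-0.56,-2.95,0],[0,0,-8,-0.56,-2.95,0],[0,0,-8,-0.56,-2.95,0],[0,0,-8,-0.56,-2.95,0],[0,0,-8,-0.56,-2.95,0],[0,0,-8,-0.56,-2.95,0],[0,0,0,0,0,0]],
])

```text
time_s: 4.6
ee_pos: [440.2, -42.9, 161.4]
tool_rot: [179.1, 26.2, 169.3]
ft_force: [-0.8, 0.2, 0.5]
gripper_width: 0.3
gripper_force: 0.0
```

Call:
arm_command([
  [[1.2,-1.8,-4.4,0,0,0],[1.2,-1.8,-4.4,0,0,0],[1.2,-1.8,-4.4,0,0,0],[1.2,-1.8,-4.4,0,0,0],[1.2,-1.8,-4.4,0,0,0],[1.2,-1.8,-4.4,0,0,0],[1.2,-1.8,-4.4,0,0,0],[1.2,-1.8,-4.4,0,0,0],[1.2,-1.8,-4.4,0,0,0],[1.2,-1.8,-4.4,0,0,0],[0,0,0,0,0,0]],
])

```text
time_s: 5.7
ee_pos: [461.6, -58.6, 134.8]
tool_rot: [179.6, 24.8, 169.3]
ft_force: [-0.2, 0.4, -0.5]
gripper_width: 0.5
gripper_force: 0.1
```

Run:
```python
from h import *
s=read_state();print(s["time_s"],np.round(s["qpos"],1),np.round(s["ee_pos"],1),np.round(s["tool_rot"],1),np.round(s["ft_force"],1))
```

```text
5.7 [ -25.5   23.8  128.5   60.2    7.6 -163.5] [461.6 -58.6 134.8] [179.6  24.8 169.3] [-0.2  0.4 -0.5]
```

Call:
arm_command([
  [[-4,1,9,0.46,2.44,0],[-4,1,9,0.46,2.44,0],[-4,1,9,0.46,2.44,0],[-4,1,9,0.46,2.44,0],[-4,1,9,0.46,2.44,0],[-4,1,9,0.46,2.44,0],[-4,1,9,0.46,2.44,0],[0,0,9,0.46,2.44,0],[0,0,9,0.46,2.44,0],[0,0,9,0.46,2.44,0]],
])

```text
time_s: 6.7
ee_pos: [441.3, -47.5, 216.3]
tool_rot: [178.5, 3.1, 169.4]
ft_force: [0.0, 1.3, -0.1]
gripper_width: 0.5
gripper_force: 0.0
```

Call:
arm_command([
  [[0,0,0,0,0,-8.5],[0,0,0,0,0,-8.5],[0,0,0,0,0,-8.5],[0,0,0,0,0,-8.5],[0,0,0,0,0,-8.5],[0,0,0,0,0,-8.5],[0,0,0,0,0,-8.5],[0,0,0,0,0,-8.5],[0,0,0,0,0,-8.5],[0,0,0,0,0,-8.5],[0,0,0,0,0,-8.5],[0,0,0,0,0,-8.5],[0,0,0,0,0,-8.5],[0,0,0,0,0,-8.5],[0,0,0,0,0,-8.5],[0,0,0,0,0,-8.5],[0,0,0,0,0,-8.5],[0,0,0,0,0,-8.5],[0,0,0,0,0,-8.5],[0,0,0,0,0,-8.5]],
])

```text
time_s: 8.7
ee_pos: [441.4, -47.4, 215.7]
tool_rot: [178.5, 3.2, -0.9]
ft_force: [-0.3, 0.6, -0.1]
gripper_width: 0.2
gripper_force: 0.0
```

Run:
```python
from h import *
s=read_state();print(s["time_s"],np.round(s["qpos"],1),np.round(s["ee_pos"],1),np.round(s["tool_rot"],1),np.round(s["ft_force"],1))
```

```text
8.7 [-18.9  18.2 105.4  -2.8  59.   73.5] [441.4 -47.4 215.7] [178.5   3.2  -0.9] [-0.3  0.6 -0.1]
```

Call:
arm_command([
  [[0,0,0,0,0,-4.9],[0,0,0,0,0,-4.9],[0.4,-0.7,-5.5,-0.2,-1.45,0],[0.4,-0.7,-5.5,-0.2,-1.45,0],[0.4,-0.7,-5.5,-0.2,-1.45,0],[0.4,-0.7,-5.5,-0.2,-1.45,0],[0.4,-0.7,-5.5,-0.2,-1.45,0],[0.4,-0.7,-5.5,-0.2,-1.45,0],[0.4,-0.7,-5.5,-0.2,-1.45,0],[0.4,-0.7,-5.5,-0.2,-1.45,0],[0.4,-0.7,-5.5,-0.2,-1.45,0],[0.4,-0.7,-5.5,-0.2,-1.45,0],[0.4,-0.7,-5.5,-0.2,-1.45,0],[0.4,-0.7,-5.5,-0.2,-1.45,0],[0.4,-0.7,-5.5,-0.2,-1.45,0],[0.4,-0.7,-5.5,-0.2,-1.45,0],[0.4,-0.7,-5.5,-0.2,-1.45,0],[0.4,-0.7,-5.5,-0.2,-1.45,0],[0.4,-0.7,-5.5,-0.2,-1.45,0],[0.4,-0.7,-5.5,-0.2,-1.45,0]],
])

```text
time_s: 10.7
ee_pos: [449.5, -57.4, 121.2]
tool_rot: [-179.9, -22.1, -10.6]
ft_force: [0.6, -0.2, 0.1]
gripper_width: 0.2
gripper_force: 0.0
```

```bash
cat > st.py <<'E'
from h import *
s=read_state();p=np.array(s["ee_pos"]);d=p-np.array([477.7,-65.4,64]);a=np.radians(-10.74)
e=np.array([np.cos(a),np.sin(a)]);f=np.array([-np.sin(a),np.cos(a)])
print(s["time_s"],"q",np.round(s["qpos"],1),"tcp",np.round(p,1),np.round(s["tool_rot"],1),"F",np.round(s["ft_force"],1),"uvw",round(d[:2]@e,1),round(d[:2]@f,1),round(d[2],1))
E
python3 st.py
```

```text
10.7 q [-25.4  25.2 128.8  50.6   7.3  25.9] tcp [449.5 -57.4 121.2] [-179.9  -22.1  -10.6] F [ 0.6 -0.2  0.1] uvw -29.2 2.6 57.2
```

Run:
```python
from h import *
a=np.radians(-10.74);e=np.array([np.cos(a),np.sin(a)]);f=np.array([-np.sin(a),np.cos(a)])
def tcp(th,rc,phi):
    c=np.array([rc*np.cos(th)-1.5*np.sin(th),rc*np.sin(th)+1.5*np.cos(th)])
    return c-9.5*np.array([np.cos(phi),np.sin(phi)])
phi0=np.radians(22.1)
cur=np.array([-29.2,54.]) 
cur=np.array([-29.2,57.2])
W=[]
ths=np.linspace(1.66,.385,18)
for t in ths: W.append((t,np.interp(t,[.4,1.0],[66,58]),phi0))
for t in np.linspace(.385,0,8)[1:]: W.append((t,np.interp(t,[0,.385],[70,66]),t))
pv=2.6
for t,rc,ph in W:
    p=tcp(t,rc,ph);d=p-cur;xy=d[0]*e
    print(round(t,2),"uw",p.round(1),"d",xy.round(1),d[1].round(1));cur=p
```

```text
1.66 uw [-15.5  54.1] d [13.5 -2.6] -3.1
1.58 uw [-11.1  54.4] d [ 4.3 -0.8] 0.3
1.51 uw [-6.8 54.4] d [ 4.3 -0.8] 0.0
1.44 uw [-2.4 54.1] d [ 4.3 -0.8] -0.3
1.36 uw [ 1.9 53.5] d [ 4.2 -0.8] -0.6
1.28 uw [ 6.1 52.5] d [ 4.2 -0.8] -1.0
1.21 uw [10.3 51.2] d [ 4.1 -0.8] -1.3
1.13 uw [14.3 49.6] d [ 4.  -0.8] -1.6
1.06 uw [18.2 47.8] d [ 3.9 -0.7] -1.9
0.98 uw [22.1 45.8] d [ 3.8 -0.7] -2.0
0.91 uw [26.3 44.1] d [ 4.1 -0.8] -1.7
0.84 uw [30.5 42.1] d [ 4.1 -0.8] -2.0
0.76 uw [34.5 39.7] d [ 4.  -0.8] -2.4
0.68 uw [38.4 36.9] d [ 3.8 -0.7] -2.7
0.61 uw [42.1 33.9] d [ 3.7 -0.7] -3.1
0.53 uw [45.7 30.4] d [ 3.5 -0.7] -3.4
0.46 uw [49.  26.7] d [ 3.2 -0.6] -3.7
0.38 uw [51.8 22.6] d [ 2.8 -0.5] -4.1
0.33 uw [53.5 19.9] d [ 1.7 -0.3] -2.7
0.28 uw [55.1 17.1] d [ 1.5 -0.3] -2.8
0.22 uw [56.5 14.2] d [ 1.4 -0.3] -2.9
0.16 uw [57.7 11.1] d [ 1.2 -0.2] -3.0
0.11 uw [58.8  8. ] d [ 1.1 -0.2] -3.1
0.05 uw [59.8  4.8] d [ 0.9 -0.2] -3.2
0.0 uw [60.5  1.5] d [ 0.7 -0.1] -3.3
```

Call:
arm_command([
  [[2.7,-0.5,-1.1,0,0,0],[2.7,-0.5,-1,0,0,0],[2.7,-0.5,-1,0,0,0],[2.7,-0.5,-1,0,0,0],[2.7,-0.5,-1,0,0,0],[4.3,-0.8,0.3,0,0,0],[4.3,-0.8,0,0,0,0],[4.3,-0.8,-0.3,0,0,0],[4.2,-0.8,-0.6,0,0,0]],
])

```text
time_s: 11.6
ee_pos: [480.5, -62.9, 115.8]
tool_rot: [-179.9, -22.1, -10.5]
ft_force: [-1.4, 0.5, 0.6]
gripper_width: 0.2
gripper_force: 0.6
```

```bash
python3 st.py
python3 - <<'E'
from h import *
c=capture("scene");cv2.imwrite("pics/s1.png",cv2.resize(c["frame"][120:260,180:340],None,fx=3.5,fy=3.5,interpolation=cv2.INTER_CUBIC))
E
```

```text
11.6 q [-24.1  27.1 124.6  37.2   8.5  40.5] tcp [480.5 -62.9 115.8] [-179.9  -22.1  -10.5] F [-1.4  0.5  0.6] uvw 2.3 3.0 51.8
```

View pics/s1.png

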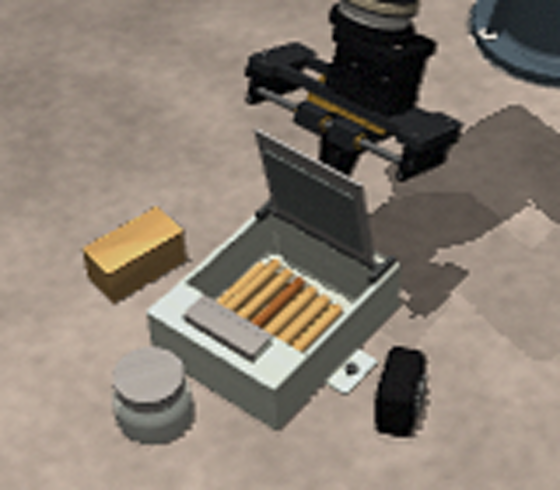

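The fingers are behind the cover, which has started to swing over the box (free edge now at about (260,130) to (360,190)). Contact force is about 1.5 N, so I'll continue along the arc.

Call:
arm_command([
  [[4.2,-0.8,-0.8,0,0,0],[4.1,-0.8,-1.1,0,0,0],[4.0,-0.8,-1.4,0,0,0],[3.9,-0.8,-1.7,0,0,0],[3.9,-0.8,-1.8,0,0,0],[4.1,-0.8,-1.6,0,0,0],[4.1,-0.8,-2.0,0,0,0],[4.0,-0.8,-2.4,0,0,0],[3.8,-0.7,-2.7,0,0,0]],
])

```text
time_s: 12.55
ee_pos: [517.0, -70.2, 100.2]
tool_rot: [-179.9, -22.1, -10.5]
ft_force: [-2.0, 0.5, 0.4]
gripper_width: 0.8
gripper_force: 0.7
```

```bash
python3 st.py
```

```text
12.55 q [-22.9  30.6 120.1  31.6   9.   47.3] tcp [517.  -70.2 100.2] [-179.9  -22.1  -10.5] F [-2.   0.5  0.4] uvw 39.5 2.6 36.2
```

Call:
arm_command([
  [[1.6,-0.4,-2.1,0,0,0],[1.6,-0.4,-2.1,0,0,0],[1.6,-0.4,-2.7,0,0,0],[1.6,-0.4,-2.7,0,0,0],[1.3,-0.3,-2.6,0,0,0],[1.3,-0.3,-2.6,0,0,0],[1.1,-0.3,-2.7,0.59,3.1,0],[0.9,-0.3,-2.7,0.59,3.1,0],[0.8,-0.3,-2.9,0.59,3.1,0],[0.6,-0.2,-2.8,0.59,3.1,0],[0.5,-0.2,-2.9,0.59,3.1,0]],
])

```text
time_s: 13.65
ee_pos: [529.6, -71.9, 72.3]
tool_rot: [-179.5, -7.3, -10.5]
ft_force: [-0.6, 0.7, 1.8]
gripper_width: 0.5
gripper_force: 1.1
```

```bash
python3 st.py
```

```text
13.65 q [-20.8  34.9 107.8   3.6  30.2  76.8] tcp [529.6 -71.9  72.3] [-179.5   -7.3  -10.5] F [-0.6  0.7  1.8] uvw 52.2 3.3 8.3
```

Call:
arm_command([
  [[0.3,0,-2.9,0.59,3.1,0],[0.2,0,-2.5,0.59,3.1,0],[0,0,-0.7,0.2,1.0,0],[0,0,0,0,0,0]],
])

```text
time_s: 14.05
ee_pos: [531.5, -72.3, 66.2]
tool_rot: [-179.5, -0.3, -10.5]
ft_force: [0.4, 0.3, 0.5]
gripper_width: 0.7
gripper_force: 0.5
```

```bash
python3 st.py
```

```text
14.05 q [-20.   37.1 102.3   0.9  40.5  79.8] tcp [531.5 -72.3  66.2] [-179.5   -0.3  -10.5] F [0.4 0.3 0.5] uvw 54.2 3.3 2.2
```

Call:
arm_command([
  [[0,0,-0.5,0,0,0],[0,0,-0.5,0,0,0],[0,0,-0.5,0,0,0],[0,0,0,0,0,0]],
])

```text
time_s: 14.45
ee_pos: [531.1, -72.1, 65.6]
tool_rot: [-179.5, -0.3, -10.5]
ft_force: [1.4, -0.4, 4.6]
gripper_width: 0.1
gripper_force: 2.6
```

```bash
python3 st.py;  python3 - <<'E'
from h import *
c=capture("scene");cv2.imwrite("pics/s2.png",cv2.resize(c["frame"][140:260,200:340],None,fx=4,fy=4,interpolation=cv2.INTER_CUBIC))
E
```

```text
14.45 q [-20.   37.1 102.3   0.9  40.3  79.9] tcp [531.1 -72.1  65.6] [-179.5   -0.3  -10.5] F [ 1.4 -0.4  4.6] uvw 53.8 3.3 1.6
```

View pics/s2.png

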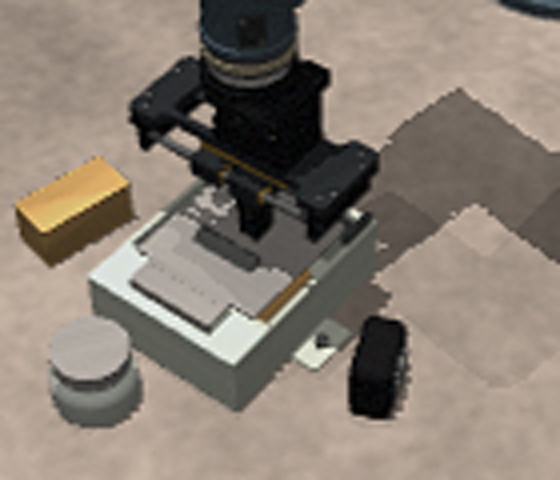

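The cover lies flat (tip at z 65.6 against a 65.5 mm face) and is held with about 5 N. The ridge at (228,247) is just ahead of the fingertips and the edge is near the lip. Now I'll slide forward to the ridge.

Call:
arm_command([
  [[1.9,-0.7,-0.2,0,0,0],[1.9,-0.7,-0.1,0,0,0],[1.9,-0.7,0,0,0,0],[1.9,-0.7,0,0,0,0],[1.9,-0.7,0,0,0,0],[1.9,-0.7,0,0,0,0],[1.9,-0.4,0,0,0,0],[1.9,-0.4,0,0,0,0]],
])

```text
time_s: 15.3
ee_pos: [542.7, -74.7, 65.1]
tool_rot: [-179.3, 0.2, -10.6]
ft_force: [-2.5, 4.6, 9.7]
gripper_width: 0.6
gripper_force: 5.2
```

```bash
python3 st.py
```

```text
15.3 q [-19.9  37.9 100.3   1.   42.2  80. ] tcp [542.7 -74.7  65.1] [-179.3    0.2  -10.6] F [-2.5  4.6  9.7] uvw 65.6 3.0 1.1
```

Call:
arm_command([
  [[1.95,-0.35,0,0,0,0],[1.95,-0.35,0,0,0,0],[1.95,-0.35,0,0,0,0],[1.95,-0.35,0,0,0,0],[1.95,-0.35,0,0,0,0],[1.95,-0.35,0,0,0,0]],
])

```text
time_s: 15.9
ee_pos: [550.0, -75.9, 64.6]
tool_rot: [-179.3, 0.8, -10.5]
ft_force: [-10.8, 3.8, 14.5]
gripper_width: 0.3
gripper_force: 7.6
```

```bash
python3 st.py
```

```text
15.9 q [-19.7  38.4  98.7   0.8  43.7  80.2] tcp [550.  -75.9  64.6] [-179.3    0.8  -10.5] F [-10.8   3.8  14.5] uvw 73.0 3.1 0.6
```

Call:
arm_command([
  [[1.95,-0.35,0.3,0,0,0],[1.95,-0.35,0.2,0,0,0],[1.95,-0.35,0.1,0,0,0],[1.95,-0.35,0,0,0,0],[1.95,-0.35,0,0,0,0],[1.95,-0.35,0,0,0,0]],
])

```text
time_s: 16.5
ee_pos: [564.7, -79.7, 65.0]
tool_rot: [-179.4, 0.4, -10.5]
ft_force: [-5.1, 1.4, 7.6]
gripper_width: 0.3
gripper_force: 3.6
```

```bash
python3 st.py
```

```text
16.5 q [-19.5  39.   96.8   0.8  44.6  80.4] tcp [564.7 -79.7  65. ] [-179.4    0.4  -10.5] F [-5.1  1.4  7.6] uvw 88.2 2.1 1.0
```

Call:
arm_command([
  [[1.5,-0.3,0,0,0,0],[1.5,-0.3,0,0,0,0],[1.5,-0.3,0,0,0,0],[0,0,0,0,0,0]],
])

```text
time_s: 16.9
ee_pos: [565.5, -79.7, 64.4]
tool_rot: [-179.4, 0.9, -10.5]
ft_force: [-10.0, 0.7, 11.0]
gripper_width: 0.7
gripper_force: 6.8
```

```bash
python3 st.py
```

```text
16.9 q [-19.5  39.3  96.3   0.7  45.4  80.5] tcp [565.5 -79.7  64.4] [-179.4    0.9  -10.5] F [-10.    0.7  11. ] uvw 89.0 2.3 0.4
```

Call:
arm_command([
  [[1.5,-0.3,0.3,0,0,0],[1.5,-0.3,0.3,0,0,0],[1.5,-0.3,0.2,0,0,0],[1.5,-0.3,0,0,0,0],[0,0,0,0,0,0]],
])

```text
time_s: 17.4
ee_pos: [565.8, -79.5, 64.0]
tool_rot: [-179.3, 1.6, -10.4]
ft_force: [-16.2, 0.5, 12.8]
gripper_width: 0.4
gripper_force: 10.5
```

```bash
python3 st.py
```

```text
17.4 q [-19.4  39.5  95.7   0.6  46.5  80.6] tcp [565.8 -79.5  64. ] [-179.3    1.6  -10.4] F [-16.2   0.5  12.8] uvw 89.2 2.5 -0.0
```

Call:
arm_command([
  [[-1,0.2,1,0,0,0],[-1,0.2,1,0,0,0],[-1,0.2,1,0,0,0],[-1,0.2,1,0,0,0],[-1,0.2,1,0,0,0],[-1,0.2,1,0,0,0],[-1,0.2,2,0,0,0],[-1,0.2,3,0,0,0],[-1,0.2,4,0,0,0],[-1,0.2,6,0,0,0],[0,0,10,0,0,0],[0,0,20,0,0,0],[0,0,20,0,0,0],[-10,2,20,0,0,0],[-20,4,20,0,0,0],[-20,4,20,0,0,0],[-20,4,20,0,0,0],[-20,4,20,0,0,0],[0,0,0,0,0,0]],
])

```text
time_s: 19.3
ee_pos: [479.6, -63.2, 240.6]
tool_rot: [-179.5, -0.5, -10.5]
ft_force: [-0.1, -0.6, -0.5]
gripper_width: 0.4
gripper_force: 0.0
```

```bash
python3 st.py;  python3 - <<'E'
from h import *
o=[]
for n,(x,y) in(("scene",(205,145)),("top",(250,165))):
    c=capture(n);o.append(cv2.resize(c["frame"][y:y+110,x:x+110],None,fx=3.6,fy=3.6,interpolation=cv2.INTER_CUBIC))
    for l in("cover_outer","cover_edge","ridge","block","tape","jar"):
        r=look_for(n,l);print(n,l,[(np.round(a["location"]).tolist(),round(a["score"],2)) for a in r[:1]])
cv2.imwrite("pics/s3.png",np.hstack(o))
E
```

```text
19.3 q [-21.1  17.7 101.    0.6  60.9  79.1] tcp [479.6 -63.2 240.6] [-179.5   -0.5  -10.5] F [-0.1 -0.6 -0.5] uvw 1.5 2.5 176.6
scene cover_outer [([559.0, -77.0, 69.0], 0.89)]
scene cover_edge [([558.0, -75.0, 67.0], 0.62)]
scene ridge [([559.0, -74.0, 67.0], 0.59)]
scene block [([553.0, -232.0, 41.0], 0.65)]
scene tape [([611.0, 72.0, 59.0], 0.54)]
scene jar [([704.0, -123.0, 58.0], 0.96)]
top cover_outer [([610.0, -39.0, 68.0], 0.47)]
top cover_edge [([616.0, -38.0, 64.0], 0.6)]
top ridge []
top block [([579.0, -257.0, 42.0], 0.49)]
top tape [([582.0, 65.0, 64.0], 0.63)]
top jar [([685.0, -131.0, 60.0], 0.82)]
```

View pics/s3.png

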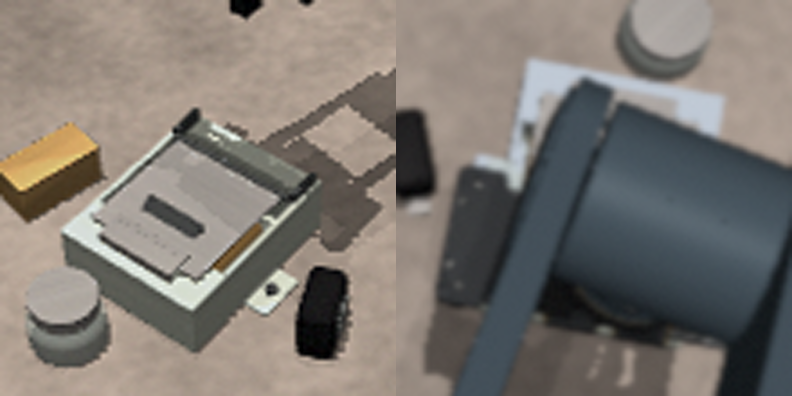

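The cover lies flat under the lip with the arm clear, and the bystanders are where they were. As a check on the slide, I'll compare the cover's free corner at about (192,277) and the ridge at about (174,215) with the model.

Run:
```python
from h import *
B=(551.43,-79.43,-10.74);c=capture("scene")
def pr(P):
    X=np.array(c["R"])@box2w(P,B)+np.array(c["t"]).ravel()
    return [round((c["fx"]*X[0]/X[2]+c["cx"]-205+.5)*3.6),round((c["fy"]*X[1]/X[2]+c["cy"]-145+.5)*3.6)]
for s in(10,15,20): print(s,"corner+",pr(cov(125,60,1.5,0,s)),"corner-",pr(cov(125,-60,1.5,0,s)),"ridge top",pr(cov(80,0,10,0,s)),"ridge foot ends",pr(cov(88,-30,1.5,0,s)),pr(cov(88,30,1.5,0,s)))
print("lip front",pr((55,40,71.5)),pr((55,-40,71.5)),"box corners",pr((95,75,60)),pr((-95,75,60)))
```

```text
10 corner+ [206, 272] corner- [101, 209] ridge top [185, 203] ridge foot ends [153, 199] [206, 230]
15 corner+ [203, 275] corner- [97, 212] ridge top [181, 206] ridge foot ends [150, 203] [202, 233]
20 corner+ [199, 279] corner- [94, 216] ridge top [178, 210] ridge foot ends [146, 206] [199, 237]
lip front [192, 253] [121, 211] box corners [195, 310] [325, 179]
```

```bash
python3 -c "
from plant import *
print(sign_off())"
```

```text
the job is handed in; nothing more can be done
None
```

The cover is shut and holding by itself: it lies flat and was slid to its stop (about 20 mm), so its edge is under the lip. The arm was clear, the bystanders looked undisturbed in the last picture, and the job was handed in at about 19.5 s on the robot's clock.

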